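# Lock the buffer bottle into its holder

## Robot

A 6-joint arm with a two-finger parallel gripper is mounted at the origin on a cart in front of the work surface, level with it; the furniture and walls round the work are solid. World frame = base frame: x ahead of the robot, y to its left, z up, the work surface at z = 0. Lengths are in mm, angles in rad, forces in N, time in s.
With the tool pointing down it reaches from about 250 to 725 mm from the base axis. Payload 4 kg.
Tool frame: the origin (TCP) lies between the finger pads, 19 mm behind the fingertips; this is the grasp point; z points along the fingers, y is the line along which they close (so a half turn about z gives the same grasp; the last joint's range is limited). The gripper opens to 85 mm and grips with 20 to 120 N. Pads are 22 mm wide; open, the fingers measure 114 mm over their backs; the gripper's body (76 mm by 85 mm) begins 54 mm behind the grasp point. The pads swing forward as they close: fully open they stand 13 mm farther back than shut.
Start: joints at [0, 0.241, 0.005, 1.335, 0, 1.571], TCP at [500, -0, 250.006] pointing down, gripper open.
Joint ranges: [-2.72, 2.72], [-1.05, 1.87], [-1.09, 1.28], [-1.99, 2.15], [-1.42, 1.44], [-3.14, 3.14]. Speed limits (rad/s): [2.79, 2.79, 3.14, 3.14, 3.14, 3.14].

## Interface

Orientations are given as a rotation vector (axis times angle).
In Python, from cell import get_obs, capture, finish_job gives the robot as it stands.
- The arm moves only by the shell command python3 -m inch 'ROWS' [FORCE]. ROWS is JSON, one flat list of numbers, 7 for each row, row after row: the shift along the tool's x, y, z in units of 40 mm (1.0 is 40 mm), then the turn, a rotation vector about the tool's x, y, z in units of 5 degrees (1.0 is 5 degrees), then the finger opening in mm, from 0 to 85.4. In form: [x, y, z, wx, wy, wz, hand, x, y, z, wx, wy, wz, hand, ...]. A call has 1 to 20 rows; each row shifts and turns the commanded pose from where the row before left it, along the tool's axes as they then stand; what a row does not reach is not made up. A row lasts 1/12 s, in which the tool goes at most 41.7 mm and 7.16 degrees, less where a joint would pass 70% of its speed; a pose out of reach is approached as far as the arm can. A call is refused whole if a number of a shift passes 1 or a number of a turn 1, either way. A call with a gripper value outside its range is refused whole. The fingers move at their own pace and stop on an object; FORCE is the grip in N (left out, the last holds). Time passes only in rows, so rows that do not move let the fingers close. It gives the time, the measured TCP pose, the force, the opening and the grip force at its end, in the units of the state.
- get_obs(): the state, without advancing time (a new reading comes with each control period).
- capture(name): name is "scene" or "side" or "wrist"; returns a dict with "img" (400x640x3 uint8, red, green, blue), "vertical_fov" (degrees; the focal length in pixels is half the picture's height over the tangent of half this angle, whatever the lens; pixels are square), "cx", "cy" (the principal point, pixels), "world_to_cam" (4x4, takes a point from world to camera coordinates). Camera axes: x right, y down, z forward; pixel columns grow to the right and rows downward; lengths in mm; the calibration is good to about 2 mm. A picture is of the moment at which its call begins. There is no depth.
- finish_job(): hands the job in; it is judged then, once.
The state is a dict: "t": time; "joint_pos": joint angles; "dq": joint speeds; "tau": joint torques, N m; "tool_pos": TCP position; "orientation": TCP orientation; "contact_force": force on the tool from outside, world axes, zero at the start; "wrist_torque": the same for the moment, N m; "finger_gap": finger opening in mm; "finger_force": force on a finger pad.
Only numpy, scipy, OpenCV 4.12 (cv2) and the standard library are available. Lean on these libraries where they do the work, as an engineer would, in place of code of your own. Each camera call takes 0.05 s, during which the arm holds its last target. There are 200 camera calls.

## Task

Stand the smallest of the three bottles upright in the cup of the bottle holder, right down on its floor, and let go. Then swing the holder's handle counter-clockwise so that it rides up over the cam and drops into the low notch, with its tongue over the bottle; stop gently there instead of forcing the handle against the end of the notch, and leave the other two bottles where they stand.

Things in the scene. Friction and masses are not known exactly. Their poses are not given: they have to be found in the camera images.
- buffer_bottle: The smallest of three bottles: white, round, 34 mm in diameter and 65 mm tall, standing upright and loose on the worktop. Origin at the centre of its underside, z up along its axis. The two others are 42 x 87 and 46 x 95 mm.
- holder: Fixed bottle holder: an aluminium plate 165 x 96 x 12 mm on the worktop carrying an upright pivot column and, 75 mm from it along the holder's +x, a grey open cup. Origin under the pivot axis at the worktop, z up; +x points from pivot to cup.
- cup_floor (a point): Centre of the inner floor of the cup, 16 mm above the worktop. The cup is 40 mm wide inside with a lip flared to 49 mm; its rim stands 20 mm above this floor (36 mm above the worktop).
- pivot (a point): Point on the pivot axis (vertical) of the clamp arm, 96 mm above the worktop, level with the top of the arm at rest.
- clamp_arm: Turning arm of the holder: flat steel lever 85 mm long, 16 wide, 9 thick, with an upright black grip post near its end; on the other side a tongue 86 mm long with a curved rubber shoe 85 mm across. Origin on the pivot axis, at worktop level at rest; +y points along the lever to the post, -y along the tongue. Lever top at rest 96 mm above the worktop. Over 25 N of the fingers is forcing it.
- grip_post (a point): Middle of the upright round grip post (16 mm in diameter, 35 mm tall, from 96 to 131 mm above the worktop at rest), 75 mm from the pivot axis. It moves up and down with the arm. Turning needs about 2 to 10 N here, most on the cam's ramp; push it sideways and let it slide up and down along the fingers.
- clamp_turn (a joint): Angle of the arm, rad, growing counter-clockwise seen from above. 0 to 0.08 at the start (tongue along the holder's -y, lever along +y); at pi/2 the tongue points to the cup. Friction keeps it where it is left. The notch lies somewhere between 1.08 and 2.06, as the collar was clamped, is about 0.1 wide and ends in a rigid wall. The ramp begins about 0.9 before it.
- clamp_lift (a joint): Height of the arm, m: about 0 at the start, rises to about 0.006 on the crest of the cam just before the notch, then a spring of about 10 to 15 N drops it to about -0.0045 in the notch.
- medium_bottle: Bystander: round bottle 42 mm in diameter, 87 mm tall, origin at the centre of its underside.
- oil_bottle: Bystander: round bottle 46 mm in diameter, 95 mm tall, origin at the centre of its underside. It stands beside the fixed micromanipulator, whose black head hangs 0.17 to 0.37 m above the worktop at x 0.44 to 0.60, y -0.16 to 0; the microscope stands left of and behind that. Crossing from the left at TCP heights of 0.50 m passes above both.
Mind the look-alikes: they are no part of the job. Leave any blue or red look-alike of the buffer_bottle alone.

How it is judged:
By the outcome, as a careful person would: the job done as asked, in the order asked, and still so for the second after the job is handed in, with the robot touching nothing.
It also fails if it takes over 72 s, if anything falls off the work surface, if the arm or the gripper's body presses on something with over 40 N, if the wrist force passes 120 N, or if a joint passes its speed limit or range.

## Working session

There is one attempt and no reset: what is moved stays moved. The work goes in short steps, Python scripts to look and compute and a shell command to move; the robot and the scene stay as the last step left them, time stands still between calls to the robot, and variables do not carry over. Pictures are saved under pics/ and viewed, at most 10 in all, crops included, and the job is handed in when it is done.

```bash
ls; mkdir -p pics
cat > h.py <<'E'
import numpy as np, cv2
from cell import get_obs, capture, finish_job
def snap(n,f):
    c=capture(n); cv2.imwrite('pics/'+f,c['img'][:,:,::-1]); np.save('pics/'+f+'.npy',c,allow_pickle=True); return c
def load(f): return np.load('pics/'+f+'.npy',allow_pickle=True).item()
def foc(c): return 200/np.tan(np.radians(c['vertical_fov'])/2)
def ray(c,u,v):
    T=np.array(c['world_to_cam']);R=T[:3,:3];f=foc(c)
    return -R.T@T[:3,3], R.T@np.array([(u-c['cx'])/f,(v-c['cy'])/f,1])
def onz(c,u,v,z):
    o,d=ray(c,u,v); return o+d*(z-o[2])/d[2]
def proj(c,p):
    T=np.array(c['world_to_cam']);q=T[:3,:3]@np.array(p)+T[:3,3];f=foc(c)
    return c['cx']+f*q[0]/q[2], c['cy']+f*q[1]/q[2]
E
python3 - <<'E'
from h import *
for n in ('scene','side','wrist'):
    c=snap(n,n+'0.png'); o,d=ray(c,c['cx'],c['cy']); print(n,c['vertical_fov'],o.round(),d.round(2))
print(get_obs())
E
```

```text
pics
scene 56.64739169143066 [ 249. -772.  590.] [ 0.46  0.65 -0.6 ]
side 45.29816599349934 [1339. -104.  537.] [-0.85 -0.12 -0.52]
wrist 60.44039811518206 [500.  68. 373.] [-0.   -0.27 -0.96]
{'t': 0.15, 'joint_pos': array([-3.06451335e-05,  2.41244389e-01,  4.03939067e-03,  1.33523649e+00,
       -2.22816877e-05,  1.57080583e+00]), 'dq': array([ 0.00065022, -0.00252505,  0.00388333, -0.0012195 ,  0.00195557,
       -0.00187505]), 'tau': array([-1.62746033e-03, -3.72633219e+01,  2.52638429e+01,  1.23480460e-02,
       -1.30651040e-05,  1.49362950e-05]), 'tool_pos': array([ 4.99539482e+02, -2.16542788e-02,  2.49317410e+02]), 'orientation': array([-2.22067419e+00, -2.22058508e+00,  1.85136962e-03]), 'contact_force': array([-0.29024583,  0.9953132 , -0.49108993]), 'wrist_torque': array([ 0.02145398, -0.06034763, -0.01771472]), 'finger_force': 0.0, 'finger_gap': 85.34511585241648}
```

View pics/scene0.png

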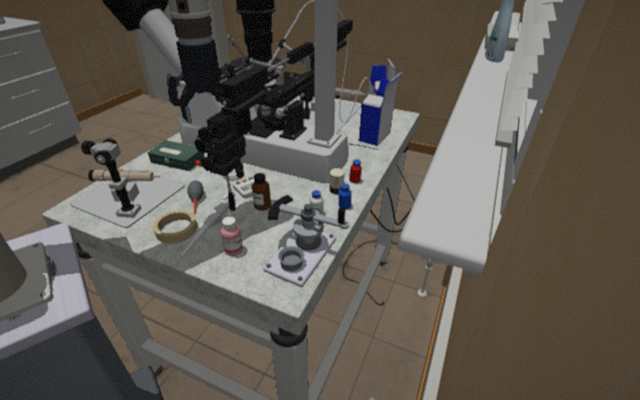

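View pics/side0.png

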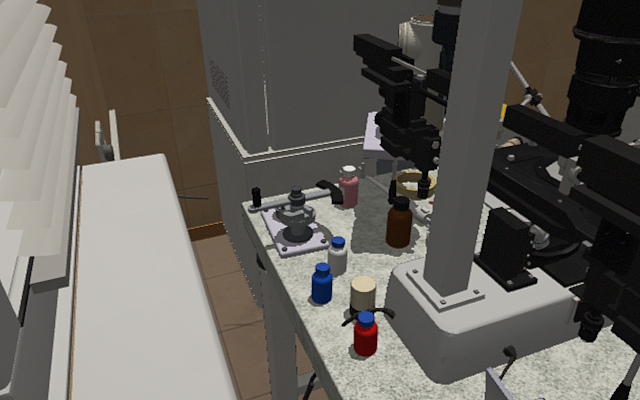

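The scene view shows a white bottle with a blue cap at (317,203), blue at (345,197), red at (355,172), a beige jar at (337,180), pink at (232,237) and brown at (261,193). The holder is at (300,250). In the side view they are white (337,257), blue (321,285), red (366,335), pink (348,187) and brown (399,222). The white one fits buffer_bottle, so I'll confirm it in an enlarged crop.

Run:
```python
from h import *
s=load('scene0.png');d=load('side0.png')
a=cv2.resize(s['img'][180:285,215:365],(600,420),interpolation=cv2.INTER_CUBIC)
b=cv2.resize(d['img'][170:310,240:420],(800,622)[:2],interpolation=cv2.INTER_CUBIC)
cv2.imwrite('pics/cs.png',a[:,:,::-1]); cv2.imwrite('pics/cd.png',cv2.resize(b,(770,598))[:,:,::-1])
for p in [(0,0,0),(500,0,250),(300,0,0),(600,0,0),(600,-300,0)]: print(p,np.round(proj(s,p)),np.round(proj(d,p)))
for z in (0,65): print(onz(s,317,210,z).round(), onz(d,337,272,z).round())
```

```text
(0, 0, 0) [ -7. 290.] [421. 130.]
(500, 0, 250) [208. 114.] [446. 105.]
(300, 0, 0) [147. 232.] [425. 178.]
(600, 0, 0) [259. 190.] [433. 253.]
(600, -300, 0) [323. 254.] [275. 241.]
[ 681. -163.    0.] [ 679. -170.    0.]
[ 634. -230.   65.] [ 759. -162.   65.]
```

View pics/cs.png

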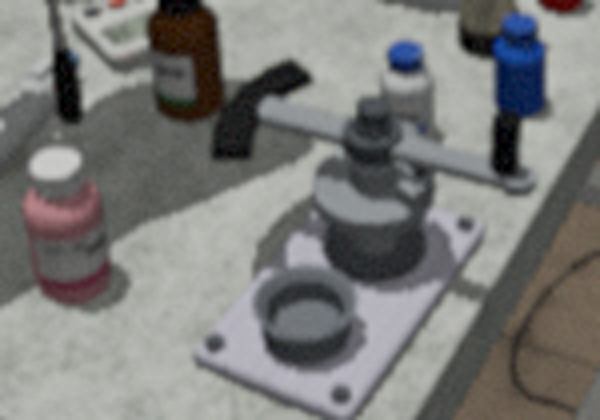

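View pics/cd.png

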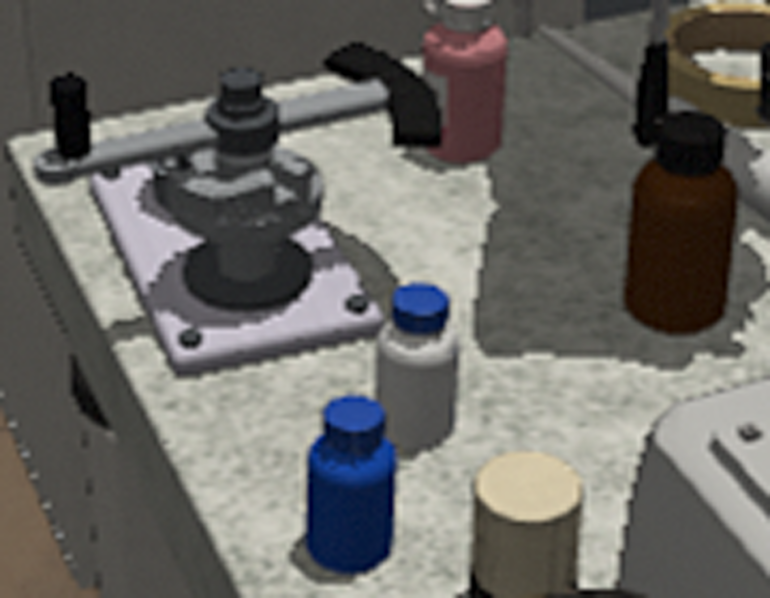

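View pics/wrist0.png

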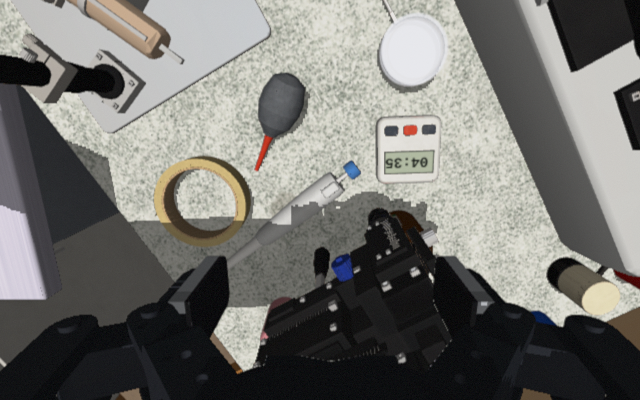

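The crops show three candidates: white body with blue cap at scene (317,203), solid blue at (345,197) and solid red at (355,172). The white one is the buffer_bottle, since the blue and red ones are look-alikes. In the scene view the cup rim is centred at (291,254), the pivot top at (308,206) and the grip post at (342,216). Next step is triangulation.

Run:
```python
from h import *
s=load('scene0.png');d=load('side0.png')
S=lambda u,v:(215+u/4-.4,180+v/4-.4); D=lambda u,v:(240+u/4.277-.4,170+v/4.277-.4)
def tri(p,q):
    o1,a=ray(s,*p);o2,b=ray(d,*q)
    t=np.linalg.lstsq(np.c_[a,-b],o2-o1,rcond=None)[0]
    x,y=o1+a*t[0],o2+b*t[1]; return ((x+y)/2).round(1),np.linalg.norm(x-y).round(1)
for n,p,q in [('cap',(406,47),(420,293)),('blue cap',(520,24),(354,408)),('post top',(507,118),(68,80)),('post bot',(506,172),(72,150)),('pivot knob top',(373,103),(241,76)),('pink cap',(56,155),(462,8)),('brown base',(190,108),(675,318)),('jar?',(487,10),(528,472)),('shoe',(250,110),(385,85))]:
    print(n,tri(S(*p),D(*q)))
print('cup rim', onz(s,*S(305,295),36).round(1))
print('cap z65',onz(s,*S(406,47),65).round(1),onz(d,*D(420,293),65).round(1))
for p in [(197,357),(347,417),(485,232),(320,200)]: print('plate S',onz(s,*S(*p),12).round(1))
for p in [(182,365),(385,318),(95,178)]: print('plate D',onz(d,*D(*p),12).round(1))
print('screws S',[onz(s,*S(*p),13).round(1)[:2] for p in [(215,343),(341,395),(465,223)]])
print('base corner', onz(d,410,272,60).round(),onz(d,437,385,0).round(), onz(d,388,300,0).round())
```

```text
cap (array([ 672.2, -170.9,   67.5]), np.float64(0.8))
blue cap (array([ 746.3, -188. ,   65.2]), np.float64(2.3))
post top (array([ 628.1, -321.4,  129.4]), np.float64(0.9))
post bot (array([ 627.7, -322.9,   95.4]), np.float64(1.7))
pivot knob top (array([ 590.3, -256.9,  115. ]), np.float64(1.0))
pink cap (array([ 448.8, -171.6,   84.9]), np.float64(8.5))
brown base (array([574.9, -65. ,  -3.7]), np.float64(0.2))
jar? (array([ 758.3, -129.1,   44.9]), np.float64(19.1))
shoe (array([ 548.4, -199.8,   92. ]), np.float64(0.7))
cup rim [ 525.7 -287.9   36. ]
cap z65 [ 674.2 -168.6   65. ] [ 668.2 -171.    65. ]
plate S [ 467.6 -273.    12. ]
plate S [ 509.5 -351.6   12. ]
plate S [ 648.9 -283.2   12. ]
plate S [ 586.4 -205.5   12. ]
plate D [ 658.7 -272.7   12. ]
plate D [ 613.8 -191.7   12. ]
plate D [ 516.6 -345.8   12. ]
screws S [array([ 479.7, -270.6]), array([ 514.4, -338.6]), array([ 643.5, -271.4])]
base corner [738. -50.  60.] [898. -12.   0.] [740. -80.   0.]
```

```bash
python3 -m inch '[0,0,-0.7,0,0,0,85,0,0,-0.9,0,0,0,85,0,0,-0.9,0,0,0,85,0,0,-0.9,0,0,0,85,0,0,-0.9,0,0,0,85,0,0,-0.9,0,0,0,85,0,0,-0.9,0,0,1,58,0,0,-0.3,0,0,1,58,0,0,0,0,0,1,58]' 40; python3 -c "
from h import *
o=get_obs();print(o['joint_pos'].round(3),o['tool_pos'].round(1),o['orientation'].round(3))"
```

```text
t: 0.9
tool_pos: [500.6, -0.0, 509.7]
orientation: [2.493, 1.904, 0.009]
contact_force: [-0.1, -0.9, 0.3]
finger_gap: 57.7
finger_force: 0.0
[-0.     0.316  0.792  2.039  0.     1.837] [500.6  -0.  509.7] [2.493 1.904 0.009]
```

Run:
```python
from h import *
s=snap('scene','scene1.png');d=snap('side','side1.png')
a=cv2.resize(s['img'][0:200,150:350],(400,400)); b=cv2.resize(d['img'][0:200,330:530],(400,400))
for c,im,u0 in((s,a,150),(d,b,330)):
    for z in (170,370):
        P=[(440,-160,z),(600,-160,z),(600,0,z),(440,0,z)]
        q=np.array([[(proj(c,p)[0]-u0)*2,proj(c,p)[1]*2] for p in P],int)
        cv2.polylines(im,[q],True,(255,0,0) if z>200 else (0,255,0),1)
cv2.imwrite('pics/c1.png',np.hstack([a,b])[:,:,::-1])
```

```text
(no output)
```

View pics/c1.png

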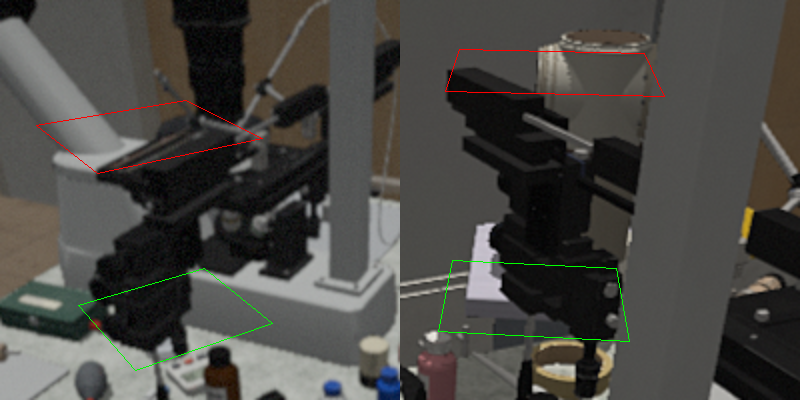

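The head (side left end about (450,75), scene tip about (100,172)) fills the warned box up to its near tip at about (440,-160,370). I'll lean the tool toward -y at the bottle to keep the forearm away from it.

```bash
cat >> h.py <<'E'
from scipy.spatial.transform import Rotation as Ro
def goal(yaw,lean):  # closing axis at yaw deg (world), tool top leaning by lean deg to the right of it (yaw-90)
    R0=Ro.from_matrix(np.array([[0,1,0],[1,0,0],[0,0,-1.]]))
    return Ro.from_euler('z',yaw,degrees=True)*Ro.from_euler('x',lean,degrees=True)*R0
def plan(p=None,R=None):
    o=get_obs(); C=Ro.from_rotvec(o['orientation'])
    print('t',round(o['t'],2),'pos',o['tool_pos'].round(1),'q',o['joint_pos'].round(2),'F',o['contact_force'].round(1),'gap',o['finger_gap'].round(1))
    A=C.as_matrix().T.round(3)
    if R is not None:
        print('turn units',np.degrees((C.inv()*R).as_rotvec()).round(2)/5); C=R
    if p is not None: print('shift units (after turn)',(C.inv().apply(np.array(p)-o['tool_pos'])/40).round(3))
E
python3 -c "
from h import *
plan((450,-300,500),goal(0,0)); print(goal(0,30).as_matrix().round(2))
plan((450,-300,500))"
```

```text
Traceback (most recent call last):
  File "h.py", line 21, in plan
    print('t',round(o['t'],2),'pos',o['tool_pos'].round(1),'q',o['joint_pos'].round(2),'F',o['contact_force'].round(1),'gap',o['finger_gap'].round(1))
                                                                                                                             ^^^^^^^^^^^^^^^^^^^^^
AttributeError: 'float' object has no attribute 'round'
```

```bash
sed -i "s/o\['finger_gap'\].round(1)/round(o['finger_gap'],1)/" h.py
python3 -c "
from h import *
plan((450,-300,500),goal(0,0)); print(goal(0,30).as_matrix().round(2))"
```

```text
t 1.0 pos [500.4   0.  506.4] q [0.   0.32 0.78 2.04 0.   1.83] F [-0.3  0.2  0.5] gap 57.7
turn units [ 1.600e-02 -2.000e-03 -2.998e+00]
shift units (after turn) [-7.5   -1.261  0.161]
[[ 0.    1.    0.  ]
 [ 0.87  0.    0.5 ]
 [ 0.5   0.   -0.87]]
```

```bash
python3 -m inch '[0,0,0,0,0,-1,50,0,0,0,0,0,-1,50,0,0,0,0,0,-1,50,-0.6,-0.1,0,0,0,0,50,-0.85,-0.14,0,0,0,0,50,-0.85,-0.14,0,0,0,0,50,-0.85,-0.14,0,0,0,0,50,-0.85,-0.14,0,0,0,0,50,-0.85,-0.14,0,0,0,0,50,-0.85,-0.14,0,0,0,0,50,-0.85,-0.14,0,0,0,0,50,-0.85,-0.14,0,0,0,0,50,-0.1,-0.1,0.5,0,0,0,50,0,0,0.9,0,0,0,50,0,0,0.9,0,0,0,50,0,0,0.9,0,0,0,50,0,0,0.9,0,0,0,50,0,0,0.9,0,0,0,50,0,0,0,0,0,0,50]'
python3 -c "
from h import *
plan((630,-300,230),goal(0,30))"
```

```text
t: 2.58
tool_pos: [440.9, -295.9, 294.7]
orientation: [-2.203, -2.207, 0.007]
contact_force: [-0.0, 0.3, -2.0]
finger_gap: 50.0
finger_force: 0.0
t 2.58 pos [ 440.9 -295.9  294.7] q [-0.59  0.31  0.21  1.5   0.    0.98] F [-0.   0.3 -2. ] gap 50.0
turn units [-0.226  5.848 -0.036]
shift units (after turn) [-0.899  4.727  1.35 ]
```

```bash
python3 -m inch '[0,0,0,0,1,0,50,0,0,0,0,1,0,50,0,0,0,0,1,0,50,0,0,0,0,1,0,50,0,0,0,0,1,0,50,0,0,0,0,0.85,0,50,-0.15,0.79,0.22,0,0,0,50,-0.15,0.79,0.22,0,0,0,50,-0.15,0.79,0.22,0,0,0,50,-0.15,0.79,0.22,0,0,0,50,-0.15,0.79,0.22,0,0,0,50,-0.15,0.79,0.22,0,0,0,50,0,0,0,0,0,0,50]'
python3 -c "
from h import *
plan((672,-171,130),goal(0,30))
o=get_obs();print(o['joint_pos'].tolist(),o['tool_pos'])"
```

```text
t: 3.67
tool_pos: [634.2, -301.2, 230.4]
orientation: [-1.921, -1.924, -0.498]
contact_force: [-3.4, 1.9, -5.2]
finger_gap: 50.3
finger_force: 0.0
t 3.67 pos [ 634.2 -301.2  230.4] q [-0.61  1.05  1.26  2.11  0.41  0.89] F [-3.4  1.9 -5.2] gap 50.3
turn units [-0.172  0.024 -0.03 ]
shift units (after turn) [1.564 0.946 3.801]
[-0.6066725011372015, 1.0527256332525061, 1.259661775758571, 2.1071776228302634, 0.4122916270863399, 0.8932223560952486] [ 634.16816389 -301.18747714  230.38775594]
```

```bash
python3 -m inch '[0.31,0.19,0.76,0,0,0,50,0.31,0.19,0.76,0,0,0,50,0.31,0.19,0.76,0,0,0,50,0.31,0.19,0.76,0,0,0,50,0.32,0.19,0.76,0,0,0,50,0,0,0,-0.17,0,0,50,0,0,0,0,0,0,50]'
python3 -c "
from h import *
plan((672,-171,43),goal(0,30))
s=snap('scene','s2.png');d=snap('side','d2.png')
print(proj(s,(672,-171,65)),proj(d,(672,-171,65)))
a=cv2.resize(s['img'][100:250,240:390],(400,400)); b=cv2.resize(d['img'][130:310,260:440],(400,400))
cv2.imwrite('pics/c2.png',np.hstack([a,b])[:,:,::-1])"
```

```text
t: 4.25
tool_pos: [671.0, -175.7, 142.4]
orientation: [-1.941, -1.941, -0.521]
contact_force: [0.7, -0.0, 0.8]
finger_gap: 50.5
finger_force: 0.0
t 4.25 pos [ 671.  -175.7  142.4] q [-0.44  0.86  0.66  1.59  0.46  1.08] F [ 0.7 -0.   0.8] gap 50.5
turn units [0.166 0.16  0.044]
shift units (after turn) [-1.14   0.025  2.212]
(np.float64(315.93795892844645), np.float64(192.11384026841986)) (np.float64(337.5759753202149), np.float64(239.3744579163575))
```

View pics/c2.png

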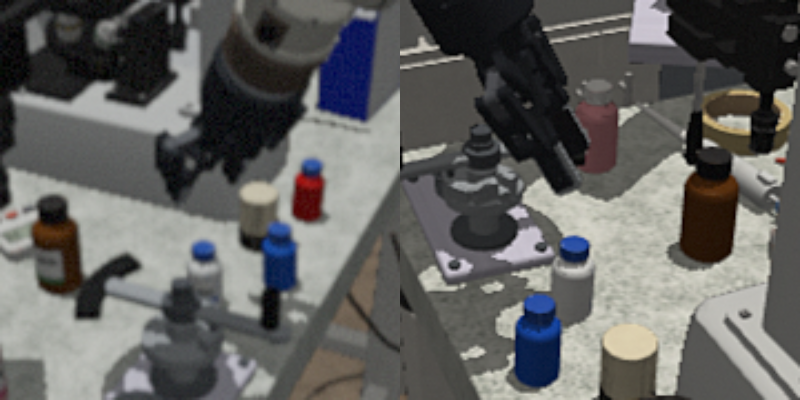

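The side crop shows the open fingers above the white bottle (crop (573,245)), clear of the blue one (538,300). I'll descend and grip.

```bash
python3 -m inch '[0,0,0,0.17,0.16,0,50,-0.28,0,0.55,0,0,0,50,-0.28,0,0.55,0,0,0,50,-0.2,0,0.4,0,0,0,50,-0.2,0,0.4,0,0,0,50,-0.15,0.02,0.3,0,0,0,50,0,0,0,0,0,0,50,0,0,0,0,0,0,50]' 40
python3 -c "
from h import *
plan((672,-171,43),goal(0,30))"
```

```text
t: 5.02
tool_pos: [671.9, -173.1, 43.7]
orientation: [-1.929, -1.926, -0.518]
contact_force: [0.0, 0.1, -0.3]
finger_gap: 50.2
finger_force: 0.0
t 5.02 pos [ 671.9 -173.1   43.7] q [-0.44  0.95  0.56  1.42  0.47  1.07] F [ 0.   0.1 -0.3] gap 50.2
turn units [ 0.022 -0.002 -0.008]
shift units (after turn) [0.037 0.002 0.042]
```

```bash
python3 -m inch '[0.04,0,0.03,0,0,0,45,0,0,0,0,0,0,40,0,0,0,0,0,0,36,0,0,0,0,0,0,30,0,0,0,0,0,0,28,0,0,0,0,0,0,28,0,0,0,0,0,0,28]' 40
python3 -c "
from h import *
plan((672,-171,130),goal(0,30))"
```

```text
t: 5.6
tool_pos: [672.7, -170.5, 44.9]
orientation: [-1.928, -1.929, -0.521]
contact_force: [0.7, -1.6, 5.3]
finger_gap: 31.7
finger_force: 40.1
t 5.6 pos [ 672.7 -170.5   44.9] q [-0.44  0.94  0.55  1.42  0.47  1.08] F [ 0.7 -1.6  5.3] gap 31.7
turn units [0.046 0.004 0.014]
shift units (after turn) [ 1.052 -0.017 -1.849]
```

```bash
python3 -m inch '[0.1,0,-0.2,0,0,0,28,0.2,0,-0.35,0,0,0,28,0.25,0,-0.43,0,0,0,28,0.25,0,-0.43,0,0,0,28,0.25,0,-0.43,0,0,0,28,0,0,0,0,0,0,28,0,0,0,0,0,0,28]'
python3 -c "
from h import *
plan((672,-171,130),goal(0,30))
s=snap('scene','s3.png');d=snap('side','d3.png')
a=cv2.resize(s['img'][150:230,280:360],(400,400),interpolation=2); b=cv2.resize(d['img'][175:275,285:385],(400,400),interpolation=2)
cv2.imwrite('pics/c3.png',np.hstack([a,b])[:,:,::-1])"
```

```text
t: 6.18
tool_pos: [672.3, -170.9, 129.4]
orientation: [-1.929, -1.93, -0.519]
contact_force: [0.8, -0.9, -0.7]
finger_gap: 31.7
finger_force: 39.7
t 6.18 pos [ 672.3 -170.9  129.4] q [-0.44  0.88  0.66  1.58  0.47  1.08] F [ 0.8 -0.9 -0.7] gap 31.7
turn units [0.04  0.018 0.02 ]
shift units (after turn) [ 0.006 -0.008 -0.014]
```

View pics/c3.png

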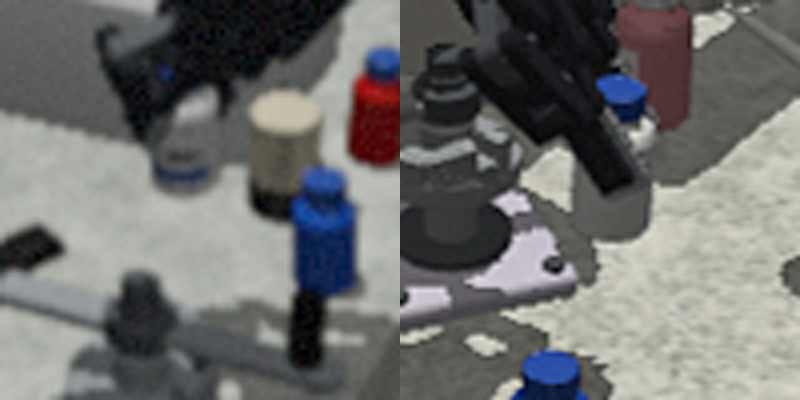

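```bash
python3 -c "
from h import *
d=load('d3.png');s=load('s3.png')
f=lambda p:((np.array(proj(d,p))-(285,175))*4+(400,0)).round()
for y in (-171,-165,-177):
  print(y,f((672,y,86)),f((672,y,151)), f((672,y,131)))
im=cv2.cvtColor(d['img'],cv2.COLOR_RGB2HSV)[175:275,285:385]
m=((im[...,0]>100)&(im[...,0]<130)&(im[...,1]>150)&(im[...,2]>60)).astype('uint8')
n,l,st,c=cv2.connectedComponentsWithStats(m); print(st[1:],c[1:]*4+[400,0])
# body left/right edges per row
g=d['img'][175:275,285:385]
for r in (50,52,54,56): print(r,g[r,40:66].sum(1)//3)
plan((523,-290,150),goal(-40,30))"
```

```text
-171 [611. 217.] [613.  83.] [612. 125.]
-165 [625. 218.] [628.  83.] [627. 126.]
-177 [597. 216.] [598.  82.] [598. 124.]
[[ 49  18  13   8  71]
 [ 54  27   2   2   3]
 [ 31  88  14  12 102]
 [ 28  97   5   3   9]
 [ 33  97   3   3   6]
 [ 43  97   4   3   7]] [[618.02816901  86.98591549]
 [618.66666667 109.33333333]
 [549.84313725 368.39215686]
 [520.         393.77777778]
 [536.66666667 392.        ]
 [577.71428571 393.71428571]]
50 [197 192 153  93  87  92  91  91  92  91  90  84  79  79  83  85  86  83
  81  81  84  75  91 162 196 193]
52 [ 86 158 158  92  85  91  91  90  89  89  89  90  87  86  84  84  82  82
  83  82  82  70 109 174 188 178]
54 [ 96  90  88  89  89  88  90  87  88  88  87  86  86  84  83  82  82  81
  81  82  83  66 120 179 195 202]
56 [ 94  93  83  81  91  90  91  89  90  87  87  86  85  82  82  82  83  83
  81  80  75  75 167 206 197 197]
t 6.28 pos [ 671.1 -170.4  126.7] q [-0.44  0.88  0.66  1.58  0.47  1.08] F [-0.6  0.2 -1.1] gap 31.7
turn units [-4.006e+00 -2.000e-03  6.920e+00]
shift units (after turn) [-3.753 -0.914 -2.84 ]
```

```bash
python3 -m inch '[0.3,0,-0.52,0,0,0,28,0.3,0,-0.52,0,0,0,28,0.3,0,-0.52,0,0,0,28,0,0,0,0,0,0,28]'
python3 -c "
from h import *
plan((524.5,-288.7,200),goal(-40,35))"
```

```text
t: 6.62
tool_pos: [672.7, -170.9, 203.9]
orientation: [-1.929, -1.931, -0.522]
contact_force: [0.9, -0.0, 0.7]
finger_gap: 31.6
finger_force: 39.7
t 6.62 pos [ 672.7 -170.9  203.9] q [-0.44  0.86  0.8   1.75  0.47  1.08] F [ 0.9 -0.   0.7] gap 31.6
turn units [-4.23   0.948  6.784]
shift units (after turn) [-3.855 -0.946 -2.58 ]
```

```bash
python3 -m inch '[0,0,0,-0.53,0.12,0.85,28,0,0,0,-0.53,0.12,0.85,28,0,0,0,-0.53,0.12,0.85,28,0,0,0,-0.53,0.12,0.85,28,0,0,0,-0.53,0.12,0.85,28,0,0,0,-0.53,0.12,0.85,28,0,0,0,-0.53,0.12,0.85,28,0,0,0,-0.53,0.12,0.85,28,-0.4,-0.1,-0.27,0,0,0,28,-0.64,-0.16,-0.43,0,0,0,28,-0.64,-0.16,-0.43,0,0,0,28,-0.64,-0.16,-0.43,0,0,0,28,-0.64,-0.16,-0.43,0,0,0,28,-0.6,-0.15,-0.4,0,0,0,28,-0.3,-0.07,-0.2,0,0,0,28,0,0,0,0,0,0,28]'
python3 -c "
from h import *
plan((524.5,-288.7,85),goal(-40,35))
d=snap('side','d4.png');s=snap('scene','s4.png')"
```

```text
t: 7.95
tool_pos: [519.4, -289.9, 194.3]
orientation: [-2.517, -1.159, -0.784]
contact_force: [0.8, -0.3, -0.9]
finger_gap: 31.6
finger_force: 39.9
t 7.95 pos [ 519.4 -289.9  194.3] q [-0.79  0.49  0.08  1.23  0.61  1.47] F [ 0.8 -0.3 -0.9] gap 31.6
turn units [-0.056  0.026 -0.126]
shift units (after turn) [-1.481  0.078  2.298]
```

```bash
python3 -m inch '[0,0,0,-0.06,0.03,-0.13,28,-0.3,0.02,0.46,0,0,0,28,-0.3,0.02,0.46,0,0,0,28,-0.3,0.02,0.46,0,0,0,28,-0.3,0.01,0.46,0,0,0,28,-0.28,0.01,0.45,0,0,0,28,0,0,0,0,0,0,28,0,0,0,0,0,0,28]'
python3 -c "
from h import *
plan((524.5,-288.7,60),goal(-40,35))
d=snap('side','d5.png');s=snap('scene','s5.png')
a=cv2.resize(s['img'][210:280,255:325],(400,400),interpolation=2); b=cv2.resize(d['img'][165:265,235:335],(400,400),interpolation=2)
for p in [(524.5,-288.7,36),(524.5,-288.7,40)]: print((np.array(proj(s,p))-(255,210))*5.71)
cv2.imwrite('pics/c5.png',np.hstack([a,b])[:,:,::-1])"
```

```text
t: 8.72
tool_pos: [527.9, -285.3, 86.5]
orientation: [-2.51, -1.182, -0.795]
contact_force: [-0.2, -0.3, -0.4]
finger_gap: 32.2
finger_force: 39.9
t 8.72 pos [ 527.9 -285.3   86.5] q [-0.77  0.6  -0.05  0.98  0.61  1.47] F [-0.2 -0.3 -0.4] gap 32.2
turn units [-0.026 -0.024  0.078]
shift units (after turn) [-0.478 -0.012  0.473]
[203.10882881 250.15074323]
[202.66578956 242.32275572]
```

View pics/c5.png

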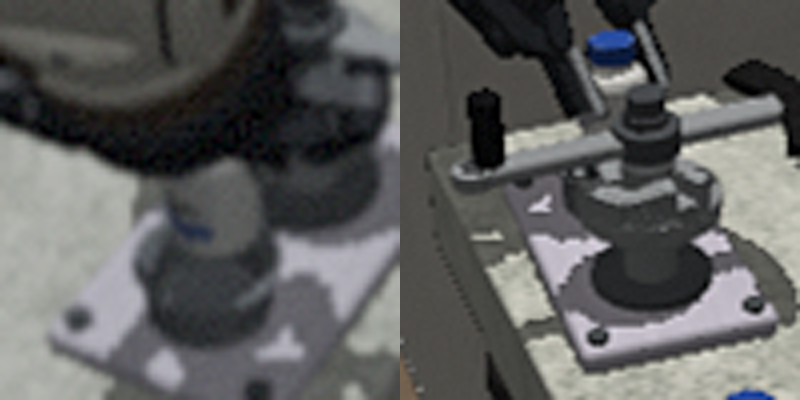

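Scene crop: the bottle base at about (215,240) sits over the cup at about (208,252), roughly 3 mm off, which matches the pose readout. I'll correct that and lower it.

```bash
python3 -m inch '[-0.1,-0.01,-0.07,0,0,0.08,28,0,0,0,0,0,0,28,-0.11,0,0.16,0,0,0,28,-0.11,0,0.16,0,0,0,28,-0.04,0,0.05,0,0,0,28,0,0,0,0,0,0,28,0,0,0,0,0,0,28]'
python3 -c "
from h import *
plan((524.5,-288.7,60),goal(-40,35))"
```

```text
t: 9.4
tool_pos: [524.6, -291.6, 71.0]
orientation: [-2.517, -1.171, -0.799]
contact_force: [-5.4, -2.0, 10.4]
finger_gap: 31.7
finger_force: 41.9
t 9.4 pos [ 524.6 -291.6   71. ] q [-0.78  0.62 -0.06  0.95  0.61  1.47] F [-5.4 -2.  10.4] gap 31.7
turn units [ 0.042 -0.028 -0.006]
shift units (after turn) [-0.115 -0.048  0.256]
```

```bash
python3 -m inch '[-0.05,-0.03,-0.035,0,0,0,28,0,0,0,0,0,0,28,-0.04,0,0.06,0,0,0,28,0,0,0,0,0,0,28,0,0,0,0,0,0,28]'
python3 -c "
from h import *
plan((524.5,-288.7,60),goal(-40,35))"
```

```text
t: 9.82
tool_pos: [521.9, -291.4, 65.8]
orientation: [-2.515, -1.172, -0.795]
contact_force: [-0.6, 0.5, -0.4]
finger_gap: 32.0
finger_force: 40.6
t 9.82 pos [ 521.9 -291.4   65.8] q [-0.79  0.62 -0.06  0.95  0.61  1.47] F [-0.6  0.5 -0.4] gap 32.0
turn units [ 0.004 -0.016 -0.008]
shift units (after turn) [-0.007  0.006  0.173]
```

Free again. I'll continue down in small steps.

```bash
python3 -m inch '[-0.03,0,0.04,0,0,0,28,0,0,0,0,0,0,28,-0.03,0,0.04,0,0,0,28,0,0,0,0,0,0,28,0,0,0,0,0,0,28]'
python3 -c "
from h import *
plan((522,-291.4,60),goal(-40,35))"
```

```text
t: 10.23
tool_pos: [522.1, -291.9, 62.5]
orientation: [-2.516, -1.172, -0.796]
contact_force: [1.3, 0.8, 0.4]
finger_gap: 32.2
finger_force: 40.6
t 10.23 pos [ 522.1 -291.9   62.5] q [-0.79  0.63 -0.07  0.94  0.61  1.46] F [1.3 0.8 0.4] gap 32.2
turn units [ 0.016 -0.016 -0.002]
shift units (after turn) [-0.03  -0.009  0.056]
```

```bash
python3 -m inch '[-0.02,0,0.03,0,0,0,28,0,0,0,0,0,0,28,0,0,0,0,0,0,28]'; python3 -m inch '[-0.02,0,0.025,0,0,0,28,0,0,0,0,0,0,28,0,0,0,0,0,0,28]'
```

```text
t: 10.48
tool_pos: [522.3, -292.1, 61.5]
orientation: [-2.516, -1.173, -0.797]
contact_force: [0.4, -0.5, 0.4]
finger_gap: 31.9
finger_force: 40.6
t: 10.73
tool_pos: [522.6, -291.9, 61.3]
orientation: [-2.515, -1.172, -0.799]
contact_force: [-2.1, 0.2, 6.3]
finger_gap: 31.7
finger_force: 41.0
```

Floor contact at the expected height. Release and retreat along the tool axis.

```bash
python3 -m inch '[0,0,0,0,0,0,34,0,0,0,0,0,0,37,0,0,0,0,0,0,40,0,0,0,0,0,0,44,0,0,0,0,0,0,48,0,0,0,0,0,0,48,0,0,-0.2,0,0,0,48,0,0,-0.5,0,0,0,48,0,0,-0.9,0,0,0,48,0,0,-0.9,0,0,0,48,0,0,-0.9,0,0,0,48,0,0,0,0,0,0,48]'
python3 -c "
from h import *
plan((480,-360,250),goal(-40,0))
d=snap('side','d6.png');s=snap('scene','s6.png')
a=cv2.resize(s['img'][200:270,265:335],(400,400),interpolation=2); b=cv2.resize(d['img'][165:265,235:335],(400,400),interpolation=2)
for p in [(523,-290,81),(523,-290,36)]: print((np.array(proj(s,p))-(265,200))*5.71,(np.array(proj(d,p))-(235,165))*4)
cv2.imwrite('pics/c6.png',np.hstack([a,b])[:,:,::-1])"
```

```text
t: 11.73
tool_pos: [472.0, -357.2, 178.3]
orientation: [-2.526, -1.176, -0.803]
contact_force: [0.8, 0.1, 0.9]
finger_gap: 48.2
finger_force: 0.0
t 11.73 pos [ 472.  -357.2  178.3] q [-0.92  0.54  0.13  1.29  0.6   1.31] F [0.8 0.1 0.9] gap 48.2
turn units [ 0.16  -6.99  -0.014]
shift units (after turn) [ 0.076  0.199 -1.793]
[139.1904651  220.00420379] [204.25324782  80.82551622]
[144.40730624 311.01893499] [208.12278761 158.7169475 ]
```

View pics/c6.png

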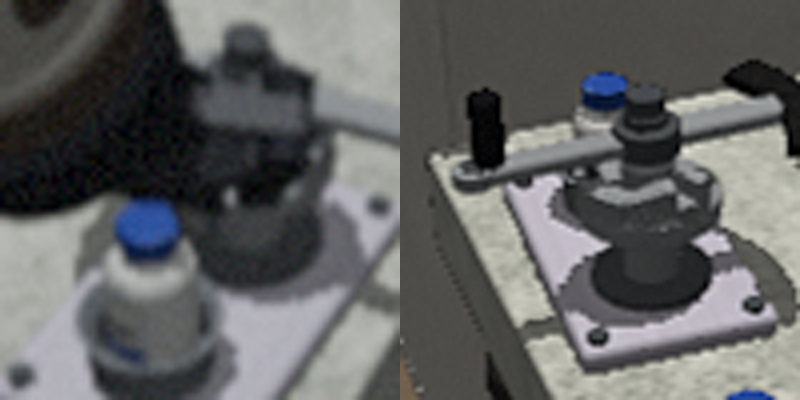

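The bottle stands upright in the cup: cap top at scene crop (147,213) against (139,220) predicted, and side crop (605,85) against (604,81). That was my last allowed picture, so from here I go by numbers.

```bash
python3 -m inch '[0,0,-0.8,0,-1,0,48,0,0,-0.5,0,-1,0,48,0,0,0,0,-1,0,48,0,0,0,0,-1,0,48,0,0,0,0,-1,0,48,0,0,0,0,-1,0,48,0,0,0,0,-1,0,48,0,0,0,0,0,-1,40,0,0,0,0,0,-1,40,0,0,0,0,0,-1,40,0,0,0,0,0,-1,36,0,0,0,0,0,-1,36,0,0,0,0,0,-1,36,0,0,0,0,0,-1,36]'
python3 -c "
from h import *
plan((628,-322,190),goal(30,0))
d=load('d6.png');s=load('s6.png')
# dark post mask near predicted
for c,n in((s,'s'),(d,'d')):
  u,v=proj(c,(628,-322,113)); print(n,u,v)
  g=c['img'].max(2); x0=int(u)-12;y0=int(v)-16
  m=(g[y0:y0+32,x0:x0+24]<45).astype('uint8'); k,l,st,ce=cv2.connectedComponentsWithStats(m)
  for i in range(1,k):
    if st[i,4]>15: print(st[i]+[x0,y0,0,0,0],ce[i]+[x0,y0])
"
```

```text
t: 13.0
tool_pos: [453.1, -372.0, 212.8]
orientation: [-2.309, -2.126, -0.002]
contact_force: [1.0, 0.4, -0.1]
finger_gap: 36.2
finger_force: 0.0
t 13.0 pos [ 453.1 -372.   212.8] q [-0.69  0.43  0.18  1.32  0.    0.97] F [ 1.   0.4 -0.1] gap 36.2
turn units [-2.000e-03 -3.200e-02 -6.946e+00]
shift units (after turn) [-1.103  4.413  0.571]
s 340.9378924557173 215.47505450357247
[338 208   7  16  82] [340.98780488 215.42682927]
d 255.6967935529351 196.50628201356994
[252 187   9  21 149] [256.10067114 197.01342282]
```

```bash
python3 -m inch '[0,0,0,0,0,-1,36,0,0,0,0,0,-1,36,0,0,0,0,0,-1,36,0,0,0,0,0,-1,36,0,0,0,0,0,-1,36,0,0,0,0,0,-1,36,0,0,0,0,0,-0.95,36,-0.18,0.73,0.03,0,0,0,36,-0.18,0.73,0.03,0,0,0,36,-0.18,0.73,0.03,0,0,0,36,-0.18,0.73,0.03,0,0,0,36,-0.18,0.73,0.03,0,0,0,36,-0.18,0.73,0.03,0,0,0,36,0,0,0,0,0,0,36,0,0,0,0,0,0,36]'
python3 -c "
from h import *
plan((628,-322,126),goal(30,0))
o=get_obs()"
```

```text
t: 14.25
tool_pos: [627.7, -321.8, 204.3]
orientation: [-1.571, -2.716, -0.001]
contact_force: [-0.3, 0.1, -0.3]
finger_gap: 36.1
finger_force: 0.0
t 14.25 pos [ 627.7 -321.8  204.3] q [-0.47  0.7   0.6   1.48  0.    0.57] F [-0.3  0.1 -0.3] gap 36.1
turn units [-0.012 -0.04  -0.02 ]
shift units (after turn) [-0.008  0.005  1.958]
```

```bash
python3 -m inch '[0,0,0.5,0,0,0,36,0,0,0.5,0,0,0,36,0,0,0.4,0,0,0,36,0,0,0.3,0,0,0,36,0,0,0.2,0,0,0,36,0,0,0.06,0,0,0,36,0,0,0,0,0,0,30,0,0,0,0,0,0,24,0,0,0,0,0,0,24,0,0,0,0,0,0,24]' 20
python3 -c "
from h import *
plan((628,-322,126),goal(30,0))"
```

```text
t: 15.08
tool_pos: [627.6, -324.6, 130.9]
orientation: [1.576, 2.713, 0.002]
contact_force: [-0.3, 0.0, 0.0]
finger_gap: 23.9
finger_force: 0.0
t 15.08 pos [ 627.6 -324.6  130.9] q [-0.48  0.72  0.46  1.3   0.    0.57] F [-0.3  0.   0. ] gap 23.9
turn units [ 0.032  0.032 -0.062]
shift units (after turn) [0.051 0.04  0.122]
```

```bash
cat > m.py <<'E'
from h import *
o=get_obs(); C=Ro.from_rotvec(o['orientation']); p=o['tool_pos']; v=p[:2]-[590.5,-256.5]
phi=np.degrees(np.arctan2(v[1],v[0])); M=C.as_matrix(); yaw=np.degrees(np.arctan2(M[1,1],M[0,1]))
print('t',round(o['t'],2),'z',p[2].round(1),'r',np.hypot(*v).round(1),'phi',phi.round(1),'yaw-90',round(yaw-90,1),'F tool xyz',C.inv().apply(o['contact_force']).round(1),'q',o['joint_pos'].round(2),'ff',round(o['finger_force'],1))
# shoe/tongue picture cue: tip of dark shoe near expected place in scene
E
python3 -m inch '[0.02,0.05,0.08,0,0,0,24,0.002,0.082,0,0,0,-0.5,24,0.002,0.082,0,0,0,-0.5,24,0.002,0.082,0,0,0,-0.5,24,0.002,0.082,0,0,0,-0.5,24,0.002,0.082,0,0,0,-0.5,24,0.002,0.082,0,0,0,-0.5,24]' 20; python3 m.py
```

```text
t: 15.67
tool_pos: [642.5, -311.7, 126.4]
orientation: [-1.209, -2.899, 0.004]
contact_force: [-4.4, -2.7, 0.5]
finger_gap: 24.0
finger_force: 2.4
t 15.67 z 126.4 r 75.9 phi -46.7 yaw-90 -45.3 F tool xyz [ 1.1 -5.  -0.4] q [-0.45  0.74  0.49  1.31 -0.    0.34] ff 2.4
```

```bash
python3 -m inch '[0.002,0.082,0,0,0,-0.5,24,0.002,0.082,0,0,0,-0.5,24,0.002,0.082,0,0,0,-0.5,24,0.002,0.082,0,0,0,-0.5,24]'; python3 m.py;  python3 -m inch '[0.002,0.082,0,0,0,-0.5,24,0.002,0.082,0,0,0,-0.5,24,0.002,0.082,0,0,0,-0.5,24,0.002,0.082,0,0,0,-0.5,24]'; python3 m.py
```

```text
t: 16.0
tool_pos: [651.1, -302.2, 126.5]
orientation: [-0.952, -2.994, 0.004]
contact_force: [-3.4, -3.2, 0.6]
finger_gap: 24.2
finger_force: 2.4
t 16.0 z 126.5 r 75.9 phi -37.0 yaw-90 -35.3 F tool xyz [ 0.9 -4.6 -0.6] q [-0.43  0.75  0.5   1.32 -0.    0.18] ff 2.4
t: 16.33
tool_pos: [658.0, -291.3, 126.5]
orientation: [0.688, 3.065, -0.005]
contact_force: [-2.5, -3.7, 0.7]
finger_gap: 24.0
finger_force: 2.5
t 16.33 z 126.5 r 75.9 phi -27.3 yaw-90 -25.3 F tool xyz [ 0.7 -4.4 -0.7] q [-0.42  0.75  0.51  1.32 -0.    0.03] ff 2.5
```

```bash
python3 -m inch '[0.002,0.082,0,0,0,-0.5,24,0.002,0.082,0,0,0,-0.5,24,0.002,0.082,0,0,0,-0.5,24]'; python3 m.py;  python3 -m inch '[0.002,0.082,0,0,0,-0.5,24,0.002,0.082,0,0,0,-0.5,24,0.002,0.082,0,0,0,-0.5,24]'; python3 m.py
```

```text
t: 16.58
tool_pos: [661.9, -282.3, 126.4]
orientation: [0.486, 3.103, -0.006]
contact_force: [-1.6, -5.4, 0.3]
finger_gap: 23.8
finger_force: 3.0
t 16.58 z 126.4 r 75.9 phi -19.8 yaw-90 -17.8 F tool xyz [-0.1 -5.6 -0.3] q [-0.4   0.75  0.51  1.32 -0.   -0.09] ff 3.0
t: 16.83
tool_pos: [664.8, -272.5, 126.5]
orientation: [0.281, 3.127, -0.005]
contact_force: [-0.2, -4.7, -0.3]
finger_gap: 23.7
finger_force: 2.4
t 16.83 z 126.5 r 76.0 phi -12.2 yaw-90 -10.3 F tool xyz [-0.7 -4.7  0.3] q [-0.39  0.75  0.5   1.32 -0.   -0.21] ff 2.4
```

```bash
python3 -m inch '[0.002,0.082,0,0,0,-0.5,24,0.002,0.082,0,0,0,-0.5,24]'; python3 m.py;  python3 -m inch '[0.002,0.082,0,0,0,-0.5,24,0.002,0.082,0,0,0,-0.5,24]'; python3 m.py
```

```text
t: 17.0
tool_pos: [665.8, -266.6, 126.6]
orientation: [0.145, 3.136, -0.007]
contact_force: [-0.8, -7.2, 0.1]
finger_gap: 23.9
finger_force: 3.4
t 17.0 z 126.6 r 75.9 phi -7.6 yaw-90 -5.3 F tool xyz [ 0.1 -7.3 -0. ] q [-0.38  0.75  0.49  1.31 -0.   -0.29] ff 3.4
t: 17.17
tool_pos: [666.2, -261.2, 126.9]
orientation: [0.009, 3.139, -0.011]
contact_force: [-0.2, -9.4, 0.5]
finger_gap: 23.5
finger_force: 5.1
t 17.17 z 126.9 r 75.8 phi -3.5 yaw-90 -0.3 F tool xyz [ 0.2 -9.4 -0.4] q [-0.37  0.74  0.48  1.31 -0.01 -0.37] ff 5.1
```

```bash
python3 -m inch '[0.002,0.082,0,0,0,-0.5,24,0.001,0.041,0,0,0,-0.25,24]'; python3 m.py
```

```text
t: 17.33
tool_pos: [666.3, -256.6, 127.5]
orientation: [-0.093, 3.137, -0.012]
contact_force: [0.1, -8.7, 1.5]
finger_gap: 23.8
finger_force: 4.3
t 17.33 z 127.5 r 75.8 phi -0.1 yaw-90 3.4 F tool xyz [ 0.4 -8.7 -1.4] q [-0.37  0.74  0.48  1.31 -0.01 -0.42] ff 4.3
```

```bash
for i in 1; do python3 -m inch '[0.002,0.082,0,0,0,-0.5,24,0.002,0.082,0,0,0,-0.5,24]'; python3 m.py; done;  python3 -m inch '[0.002,0.082,0,0,0,-0.5,24,0.002,0.082,0,0,0,-0.5,24]' |tail -1; python3 m.py
```

```text
t: 17.5
tool_pos: [666.0, -250.9, 128.1]
orientation: [-0.229, 3.129, -0.015]
contact_force: [-0.3, -11.0, 2.3]
finger_gap: 23.9
finger_force: 5.6
t 17.5 z 128.1 r 75.7 phi 4.3 yaw-90 8.4 F tool xyz [  1.9 -10.9  -2.2] q [-0.36  0.73  0.47  1.3  -0.01 -0.5 ] ff 5.6
finger_force: 5.4
t 17.67 z 128.8 r 75.7 phi 8.6 yaw-90 13.3 F tool xyz [  2.  -11.5  -4.4] q [-0.35  0.72  0.45  1.29 -0.01 -0.58] ff 5.4
```

```bash
python3 -m inch '[0.002,0.082,0,0,0,-0.5,24,0.002,0.082,0,0,0,-0.5,24]' |tail -1; python3 m.py;  python3 -m inch '[0.002,0.082,0,0,0,-0.5,24]' |tail -1; python3 m.py
```

```text
finger_force: 6.6
t 17.83 z 129.4 r 75.7 phi 13.2 yaw-90 18.3 F tool xyz [  2.6 -13.4  -4.4] q [-0.34  0.71  0.44  1.28 -0.01 -0.66] ff 6.6
finger_force: 6.6
t 17.92 z 129.8 r 75.6 phi 15.2 yaw-90 20.8 F tool xyz [  3.6 -13.5  -4.8] q [-0.34  0.71  0.43  1.28 -0.01 -0.7 ] ff 6.6
```

```bash
python3 -m inch '[0.002,0.082,0,0,0,-0.5,24,0.002,0.082,0,0,0,-0.5,24]' |tail -1; python3 m.py;  python3 -m inch '[0.002,0.082,0,0,0,-0.5,24]' |tail -1; python3 m.py
```

```text
finger_force: 5.5
t 18.08 z 130.6 r 75.7 phi 20.4 yaw-90 25.8 F tool xyz [  2.8 -10.9  -7.5] q [-0.33  0.7   0.41  1.27 -0.01 -0.78] ff 5.5
finger_force: 5.5
t 18.17 z 131.1 r 75.8 phi 22.8 yaw-90 28.4 F tool xyz [  3.2 -11.3  -9.1] q [-0.33  0.69  0.4   1.27 -0.01 -0.82] ff 5.5
```

```bash
python3 -m inch '[0.001,0.041,0,0,0,-0.25,24,0.001,0.041,0,0,0,-0.25,24]' |tail -1; python3 m.py;  python3 -m inch '[0.001,0.041,0,0,0,-0.25,24,0.001,0.041,0,0,0,-0.25,24]' |tail -1; python3 m.py
```

```text
finger_force: 3.5
t 18.33 z 130.8 r 76.2 phi 26.4 yaw-90 30.9 F tool xyz [ 0.6 -6.3 -5.1] q [-0.32  0.69  0.39  1.26 -0.   -0.86] ff 3.5
finger_force: 3.2
t 18.5 z 129.8 r 76.4 phi 29.9 yaw-90 33.4 F tool xyz [-0.4 -6.9 -5.5] q [-0.32  0.68  0.38  1.26 -0.   -0.9 ] ff 3.2
```

```bash
python3 -m inch '[0.001,0.041,0,0,0,-0.25,24,0,0,0,0,0,0,24]' |tail -1; python3 m.py;  python3 -m inch '[0.001,0.041,0,0,0,-0.25,24,0,0,0,0,0,0,24]' |tail -1; python3 m.py
```

```text
finger_force: 2.4
t 18.67 z 129.7 r 76.5 phi 31.4 yaw-90 34.7 F tool xyz [-0.4 -5.1 -4.3] q [-0.32  0.68  0.38  1.26 -0.   -0.92] ff 2.4
finger_force: 2.4
t 18.83 z 129.6 r 76.4 phi 32.7 yaw-90 35.9 F tool xyz [-0.2 -4.5 -4.2] q [-0.32  0.68  0.37  1.26 -0.   -0.94] ff 2.4
```

```bash
python3 -m inch '[0.001,0.03,0,0,0,-0.2,24,0,0,0,0,0,0,24]' |tail -1; python3 m.py;  python3 -m inch '[0.001,0.03,0,0,0,-0.2,24,0,0,0,0,0,0,24]' |tail -1; python3 m.py
```

```text
finger_force: 1.7
t 19.0 z 129.3 r 76.3 phi 33.9 yaw-90 36.9 F tool xyz [-1.5 -3.2 -3. ] q [-0.32  0.67  0.37  1.25 -0.   -0.96] ff 1.7
finger_force: 1.5
t 19.17 z 128.3 r 76.0 phi 35.9 yaw-90 38.0 F tool xyz [-0.9 -2.5 -2.1] q [-0.31  0.67  0.36  1.25  0.   -0.98] ff 1.5
```

```bash
python3 -m inch '[0.001,0.03,0,0,0,-0.2,24,0,0,0,0,0,0,24]' |tail -1; python3 m.py
```

```text
finger_force: 0.6
t 19.33 z 126.5 r 75.2 phi 38.4 yaw-90 39.0 F tool xyz [-1.3  0.2 -0.7] q [-0.31  0.67  0.36  1.25  0.   -0.99] ff 0.6
```

Run:
```python
from h import *
s0=load('scene0.png');s=snap('scene','s7.png')
g=lambda c:c['img'].max(2)
for dz in(-4.5,0,6):
  print(dz,[np.round(proj(s,p),1) for p in ((590.5,-256.5,115+dz),(590.5-86*.82,-256.5-86*.57,92+dz))])
# knob vertical profile
for c in(s0,s): print(g(c)[198:226,308].tolist())
t=s0['img'][203:217,301:315]; r=cv2.matchTemplate(s['img'][190:232,295:322],t,cv2.TM_CCOEFF_NORMED); print('knob match',cv2.minMaxLoc(r), 'expected (6,13)')
im=s['img']; m=(g(s)<40).astype('uint8'); m[:,:260]=0;m[:,320:]=0;m[:215]=0;m[262:]=0
k,l,st,ce=cv2.connectedComponentsWithStats(m)
for i in range(1,k):
  if st[i,4]>15: print(st[i],ce[i].round(1))
```

```text
-4.5 [array([307.6, 206.8]), array([292.1, 241.1])]
0 [array([307.6, 205.1]), array([292. , 239.4])]
6 [array([307.6, 202.8]), array([291.9, 237.1])]
[173, 172, 172, 179, 178, 156, 110, 85, 90, 88, 73, 46, 41, 45, 51, 56, 53, 70, 73, 52, 37, 33, 35, 57, 68, 73, 67, 61]
[175, 177, 177, 181, 184, 156, 91, 53, 41, 45, 40, 47, 35, 42, 40, 46, 54, 53, 72, 86, 80, 81, 70, 70, 79, 74, 66, 66]
knob match (-0.48948395252227783, 0.8804981708526611, (13, 26), (6, 12)) expected (6,13)
[275 225  42  17 336] [296.3 234.6]
```

```bash
python3 - <<'E'
from h import *
from scipy.optimize import fsolve
s0=load('scene0.png');s=load('s7.png')
def blob(c,x0,x1,y0,y1):
  m=np.zeros((400,640),'uint8'); m[y0:y1,x0:x1]=(c['img'].max(2)<40)[y0:y1,x0:x1]
  k,l,st,ce=cv2.connectedComponentsWithStats(m); i=1+st[1:,4].argmax(); print(st[i]); return ce[i]
a=blob(s0,264,296,190,224); b=blob(s,260,320,215,262); P=np.array([590.5,-256.5,0])
for zs in (86,90,94):
  w=onz(s0,*a,zs)-P
  f=lambda v:np.array(proj(s,P+Ro.from_euler('z',v[0]).apply(w)+[0,0,v[1]*10]))-b
  v=fsolve(f,[1.6,0]); print(zs,np.hypot(*w[:2]),'turn',v[0]+.065,'lift',v[1]*10)
E
python3 m.py
```

```text
[268 196  24  24 195]
[275 225  42  17 336]
86 74.35056217943314 turn 1.749811216677689 lift 10.124997284703653
90 71.84601855999401 turn 1.6746075698702438 lift 3.7064631829776125
94 69.63725931344138 turn 1.5959054054809798 lift -2.4371748771930077
t 19.38 z 125.9 r 74.8 phi 38.9 yaw-90 39.0 F tool xyz [ 0.1 -0.1  0.2] q [-0.31  0.67  0.36  1.25  0.   -0.99] ff 0.0
```

```bash
python3 -m inch '[0.001,0.025,0,0,0,-0.15,24,0,0,0,0,0,0,24]' |tail -1; python3 m.py; python3 -m inch '[0.001,0.025,0,0,0,-0.15,24,0,0,0,0,0,0,24]' |tail -1; python3 m.py
```

```text
finger_force: 0.0
t 19.55 z 125.0 r 74.3 phi 40.2 yaw-90 39.8 F tool xyz [-0.5  0.2 -0.2] q [-0.31  0.67  0.35  1.25  0.   -1.01] ff 0.0
finger_force: 0.0
t 19.72 z 125.6 r 74.6 phi 40.3 yaw-90 40.5 F tool xyz [0.1 0.4 0. ] q [-0.31  0.67  0.35  1.25  0.   -1.02] ff 0.0
```

No contact any more: the post has jumped ahead inside the cage, as expected in the notch. I'll open, lift out and check the post height by two-view triangulation.

```bash
python3 -m inch '[0,0,0,0,0,0,30,0,0,0,0,0,0,36,0,0,0,0,0,0,36,0,0,-0.4,0,0,0,36,0,0,-0.7,0,0,0,36,0,0,-0.9,0,0,0,36,0,0,-0.9,0,0,0,36,0,0,-0.5,0,0,0,36,0,0,0,0,0,0,36]'|tail -3; python3 m.py
cat > post.py <<'E'
from h import *
s=snap('scene','s9.png');d=snap('side','d9.png')
for th in (35,45,60):
  C=[]
  for c in (s,d):
    u,v=proj(c,(648,-208,108)); x0=int(u)-16;y0=int(v)-20
    m=(c['img'].max(2)[y0:y0+38,x0:x0+32]<th).astype('uint8'); k,l,st,ce=cv2.connectedComponentsWithStats(m)
    for i in range(1,k):
      if st[i,4]>25: print(th,st[i]+[x0,y0,0,0,0],(ce[i]+[x0,y0]).round(1),'pred',round(u),round(v))
    i=1+st[1:,4].argmax(); C.append((ce[i]+[x0,y0]))
  o1,a=ray(s,*C[0]);o2,b=ray(d,*C[1]); t=np.linalg.lstsq(np.c_[a,-b],o2-o1,rcond=None)[0]
  x=(o1+a*t[0]+o2+b*t[1])/2; w=x-[590.5,-256.5,0]
  print(x.round(1),'res',np.linalg.norm(o1+a*t[0]-o2-b*t[1]).round(1),'r',np.hypot(*w[:2]).round(1),'turn',np.arctan2(w[1],w[0])+np.radians(63.9))
E
python3 post.py
```

```text
contact_force: [0.4, -1.0, 1.6]
finger_gap: 36.1
finger_force: 0.0
t 20.47 z 269.8 r 75.9 phi 38.2 yaw-90 40.4 F tool xyz [ 0.3 -1.  -1.6] q [-0.31  0.62  0.63  1.57  0.   -1.02] ff 0.0
35 [314 182   5  14  57] [316.4 188.1] pred 317 188
35 [314 199   9  20 162] [318.2 208.1] pred 318 209
[ 646.6 -208.   108.7] res 1.1 r 74.1 turn 1.8278840790157056
45 [314 182   6  14  63] [316.3 188.3] pred 317 188
45 [301 194   4   9  28] [302.3 198.2] pred 318 209
45 [314 198   9  21 169] [318.2 208.2] pred 318 209
[ 646.3 -208.2  108.3] res 1.1 r 73.8 turn 1.828795387715737
60 [314 181   6  15  75] [316.1 188.5] pred 317 188
60 [301 194   5   9  32] [302.6 198.4] pred 318 209
60 [314 198   9  22 178] [318.  208.4] pred 318 209
60 [301 209  25  18 144] [308.6 220.4] pred 318 209
[ 645.9 -208.3  107.9] res 0.8 r 73.4 turn 1.8310504464647381
```

Run:
```python
from h import *
for f in ('s6.png','s9.png','scene0.png'):
  h=cv2.cvtColor(load(f)['img'],cv2.COLOR_RGB2HSV); m=cv2.inRange(h,(100,130,50),(130,255,255)); m[:180]=0
  k,l,st,ce=cv2.connectedComponentsWithStats(m); print(f,[(ce[i].round(1).tolist(),st[i,4]) for i in range(1,k) if st[i,4]>6])
a=load('scene0.png')['img'].astype(int);b=load('s9.png')['img'].astype(int)
for n,(y0,y1,x0,x1) in {'pink':(212,258,218,246),'brown':(172,212,250,272),'bottle body':(236,262,280,304)}.items(): print(n,np.abs(a-b)[y0:y1,x0:x1].mean().round(1))
a=load('s6.png')['img'];c=load('s9.png')['img']
print('body now/placed diff rows 245-258:',np.abs(a.astype(int)-c)[246:260,282:302].mean().round(1))
```

```text
s6.png [([344.2, 196.3], np.int32(243)), ([290.6, 239.4], np.int32(93))]
s9.png [([344.2, 196.2], np.int32(242)), ([288.9, 243.1], np.int32(14))]
scene0.png [([344.3, 196.2], np.int32(241)), ([315.7, 193.7], np.int32(38))]
pink 35.4
brown 13.3
bottle body 43.9
body now/placed diff rows 245-258: 16.1
```

Run:
```python
from h import *
for f in ('scene0.png','s6.png','s9.png','side0.png','d9.png'):
  im=load(f)['img'].astype(int); y0,y1,x0,x1=(165,265,210,280) if f[0]=='s' and f[:4]!='side' else (160,255,330,420)
  p=im[y0:y1,x0:x1]; r=(p[...,0]>1.25*p[...,1])&(p[...,0]>45)
  k,l,st,ce=cv2.connectedComponentsWithStats(r.astype('uint8')); print(f,[((ce[i]+[x0,y0]).round(1).tolist(),st[i,4],(p[l==i].mean(0)).round().tolist()) for i in range(1,k) if st[i,4]>60])
```

```text
scene0.png [([260.5, 187.3], np.int32(95), [51.0, 29.0, 13.0]), ([230.2, 233.3], np.int32(198), [124.0, 89.0, 92.0]), ([233.5, 251.1], np.int32(100), [86.0, 55.0, 61.0])]
s6.png [([230.2, 233.5], np.int32(186), [122.0, 87.0, 91.0]), ([234.0, 251.1], np.int32(97), [84.0, 54.0, 60.0])]
s9.png [([260.0, 187.2], np.int32(123), [69.0, 40.0, 17.0]), ([230.5, 233.5], np.int32(179), [101.0, 71.0, 74.0]), ([233.5, 251.3], np.int32(99), [86.0, 55.0, 61.0])]
side0.png [([349.2, 190.6], np.int32(474), [92.0, 61.0, 62.0]), ([398.3, 214.0], np.int32(90), [49.0, 27.0, 9.0])]
d9.png [([348.6, 191.0], np.int32(503), [88.0, 57.0, 59.0]), ([400.5, 214.9], np.int32(203), [66.0, 36.0, 13.0])]
```

Neither bystander bottle has moved; only shadows changed.

```bash
python3 -c "
from cell import finish_job
print(finish_job())"
```

```text
the job is handed in; nothing more can be done
None
```

The job is handed in at about 21 s on the clock: the buffer bottle stands on the cup floor, the handle has dropped into the notch at about 1.83 rad (post about 4 mm lower than at the start) with the tongue over the bottle, and the other two bottles have not moved.

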